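Seal three storage boxes in order

TASK

The three square white storage boxes have just been filled: seal them by pressing the round steel button in the middle of each lid with the fingertips, lightly, until it is all the way down and stays there. Press the shortest box first, then the middle-height one, then the tallest. Only press: do not pick up, shove or tip a box, and leave everything else standing where it is.

Things in the scene. Friction and masses are not known exactly. Their poses are not given: they have to be found in the camera images.
- box_short: the shortest of three square white plastic storage boxes of one design, 80 x 80 mm, 80 mm from its underside to the flat top of its lid; loose, about 0.3 to 0.6 kg. Origin: centre of its underside, z up. Its round steel button stands in the middle of the lid.
- button_short (a joint): travel of that box's button, in m: 0 = fully up (10 mm proud of the lid), 0.008 = fully down at its stop (2 mm proud). At the start it is between 0 and 0.0015. A push of about 3 N straight down slides it; the stop at the bottom is firm; it has no spring and stays where it is left.
- button_short_top (a point): centre of the top face of that button (round, 38 mm across); it moves with the button and is 90 mm above the box's underside when the button is fully up, 82 mm when fully down
- box_middle: the middle-height of three square white plastic storage boxes of one design, 80 x 80 mm, 105 mm from its underside to the flat top of its lid; loose, about 0.3 to 0.6 kg. Origin: centre of its underside, z up. Its round steel button stands in the middle of the lid.
- button_middle (a joint): travel of that box's button, in m: 0 = fully up (10 mm proud of the lid), 0.008 = fully down at its stop (2 mm proud). At the start it is between 0 and 0.0015. A push of about 3 N straight down slides it; the stop at the bottom is firm; it has no spring and stays where it is left.
- button_middle_top (a point): centre of the top face of that button (round, 38 mm across); it moves with the button and is 115 mm above the box's underside when the button is fully up, 107 mm when fully down
- box_tall: the tallest of three square white plastic storage boxes of one design, 80 x 80 mm, 130 mm from its underside to the flat top of its lid; loose, about 0.3 to 0.6 kg. Origin: centre of its underside, z up. Its round steel button stands in the middle of the lid.
- button_tall (a joint): travel of that box's button, in m: 0 = fully up (10 mm proud of the lid), 0.008 = fully down at its stop (2 mm proud). At the start it is between 0 and 0.0015. A push of about 3 N straight down slides it; the stop at the bottom is firm; it has no spring and stays where it is left.
- button_tall_top (a point): centre of the top face of that button (round, 38 mm across); it moves with the button and is 140 mm above the box's underside when the button is fully up, 132 mm when fully down
- canister: bystander, not part of the job: small plain round white canister without a button, 54 mm across, 53 mm tall; loose. Origin: centre of its underside.
- garlic: bystander, not part of the job: garlic bulb, 53 mm across, 53 mm tall; loose. Origin: centre of its underside.
- tumbler: bystander, not part of the job: clear drinking glass, 81 mm across, 91 mm tall; loose. Origin: centre of its underside.
- salt_shaker: bystander, not part of the job: glass salt shaker with a grey domed cap, 44 mm across, 90 mm tall; loose. Origin: centre of its underside.
Things that resemble listed ones, but are neither listed nor needed, are in the scene too. Leave any purple look-alike of the box_middle alone.

How it is judged:
By the outcome, as a careful person would: the job done as asked, in the order asked, and still so for the second after the job is handed in, with the robot touching nothing.
It also fails if it takes over 45 s, if anything falls off the work surface, if the arm or the gripper's body presses on something with over 40 N, if the wrist force passes 120 N, or if a joint passes its speed limit or range.

ROBOT

A 7-joint arm with a two-finger parallel gripper is mounted at the origin on a cart in front of the work surface, level with it; the furniture and walls round the work are solid. World frame = base frame: x ahead of the robot, y to its left, z up, the work surface at z = 0. Lengths are in mm, angles in degrees, forces in N, time in s.
With the tool pointing down it reaches from about 400 to 875 mm from the base axis. Payload 6.5 kg.
Tool frame: the origin (TCP) lies midway between the tips of the shut fingers; the grasp point (between the pads) lies 19 mm behind it (env.grip_point_offset is the distance from the TCP to the grasp point, in mm); z points along the fingers, y is the line along which they close (so a half turn about z gives the same grasp; the last joint's range is limited). The gripper opens to 85 mm and grips with 20 to 120 N. Pads are 22 mm wide; open, the fingers measure 114 mm over their backs; the gripper's body (76 mm by 85 mm) begins 54 mm behind the grasp point. The pads swing forward as they close: fully open they stand 13 mm farther back than shut.
Start: joints at [-71.574, 30.733, -0.252, 88.115, 0.149, 61.152, -4.079], TCP at [245.794, 601.727, 231.29] pointing down, gripper open.
Joint ranges: [-154.64, 154.64], [-21.42, 123.67], [-72.66, 72.17], [13.99, 137.28], [-74.86, 254.86], [10.95, 109.41], [-158.01, 158.01]. Speed limits (degrees/s): [136.94, 136.94, 180, 180, 180, 180, 180].

INTERFACE

Orientations are given as a 3x3 rotation matrix whose columns are the frame's x, y, z axes.
In Python, from station import sense, cams, hand_in, env gives the robot as it stands. The module is installed in compiled form; this text tells all that it offers.
- The arm moves only by the shell command python3 -m jog 'ROWS'. ROWS is JSON, a list of rows, each an object of numbers: "x", "y", "z": the shift along the tool's x, y, z in mm; "turn": the turn about the tool's z in degrees; "jaw": the gripper command: -1 is shut, 1 is fully open, values between are in proportion. In form: [{"x": .., "y": .., "z": .., "turn": .., "jaw": ..}, ...]. A call has 1 to 8 rows; each row is the pose to reach, as a shift and turn from the pose commanded when the call began, along the tool's axes at that moment; what a row does not reach only later rows make up. A row lasts 1/8 s, in which the tool goes at most 62.5 mm and 10.7 degrees, less where a joint would pass 70% of its speed; a pose out of reach is approached as far as the arm can. A call with a gripper value outside its range is refused whole. The fingers move at their own pace and stop on an object; the grip force is fixed at half the most. Time passes only in rows, so rows that repeat a pose let the fingers close. It gives the time, the measured TCP pose, the force, the opening and the grip force at its end, in the units of the state.
- sense(): the state, without advancing time (a new reading comes with each control period).
- cams.camera(name): name is "scene" or "side" or "wrist"; returns the picture (400x640x3 uint8, red, green, blue); there is no depth.
- cams.camera_model(name): a dict with "K" (3x3 intrinsics, pixels), "pose" (4x4, takes a point from camera to world coordinates). Camera axes: x right, y up, looking along -z (the intrinsics and any distortion apply to the point x, -y, -z); pixel columns grow to the right and rows downward; lengths in mm; the calibration is good to about 2 mm. A picture is of the moment at which its call begins: read the wrist's pose just before it. camera_model takes no time and is no camera call; for the wrist camera it gives the pose at the moment of the call.
- hand_in(): hands the job in; it is judged then, once.
The state is a dict: "time_s": time; "joint_positions": joint angles; "joint_velocities": joint speeds; "joint_torque": joint torques, N m; "tcp_pos": TCP position; "orientation": TCP orientation; "force": force on the tool from outside, world axes, zero at the start; "wrist_torque": the same for the moment, N m; "gripper_width": finger opening in mm; "gripper_force": force on a finger pad.
Only numpy, scipy, OpenCV 4.12 (cv2) and the standard library are available. Lean on these libraries where they do the work, as an engineer would, in place of code of your own. Each camera call takes 0.05 s, during which the arm holds its last target. There are 200 camera calls.

## Working session

There is one attempt and no reset: what is moved stays moved. The work goes in short steps, Python scripts to look and compute and a shell command to move; the robot and the scene stay as the last step left them, time stands still between calls to the robot, and variables do not carry over. Pictures are saved under pics/ and viewed, at most 10 in all, crops included, and the job is handed in when it is done.

```bash
mkdir -p pics; python3 - <<'E'
from station import sense,cams
import cv2,json
s=sense();print(s)
for n in("scene","side"):
    im=cams.camera(n);cv2.imwrite(f"pics/{n}0.png",im[:,:,::-1]);m=cams.camera_model(n);print(n,m)
E
```

```text
{'time_s': 0.0, 'joint_positions': array([-71.57410085,  30.77801772,  -0.25631957,  88.17033497,
         0.14806295,  61.1522303 ,  -4.07995554]), 'joint_velocities': array([-0.04010162, -0.02714473, -0.06563185,  0.03522941, -0.1192294 ,
        0.07490617,  0.06762141]), 'joint_torque': array([-5.74673977e-04, -5.83400309e+01,  1.04853038e+00, -2.59106380e+01,
        1.23597623e-02,  9.50822665e-03,  5.23080502e-06]), 'tcp_pos': array([245.54827163, 601.15197867, 230.40933997]), 'orientation': array([[-9.25778463e-01,  3.78066015e-01, -5.71068705e-04],
       [ 3.78066434e-01,  9.25776990e-01, -1.65407100e-03],
       [-9.66657647e-05, -1.74720522e-03, -9.99998469e-01]]), 'force': array([ 0.42195437, -0.15449154,  0.26345619]), 'wrist_torque': array([ 0.04268025, -0.00276029,  0.05493847]), 'gripper_force': 0.0, 'gripper_width': 85.04440028754603}
scene {'K': array([[420.75708166,   0.        , 321.0676819 ],
       [  0.        , 420.75708166, 199.93844125],
       [  0.        ,   0.        ,   1.        ]]), 'pose': array([[-9.44854969e-01,  2.36286262e-01, -2.26755133e-01,
         3.20569721e+02],
       [-3.27488886e-01, -6.80997253e-01,  6.54976160e-01,
         3.73903663e+02],
       [ 3.42245751e-04,  6.93117266e-01,  7.20824763e-01,
         7.34014522e+02],
       [ 0.00000000e+00,  0.00000000e+00,  0.00000000e+00,
         1.00000000e+00]])}
side {'K': array([[446.76950853,   0.        , 315.976171  ],
       [  0.        , 446.76950853, 207.61418045],
       [  0.        ,   0.        ,   1.        ]]), 'pose': array([[-9.99167746e-01, -2.75246099e-02,  3.01033272e-02,
         5.47137689e+02],
       [ 4.07428382e-02, -6.38016474e-01,  7.68944081e-01,
         5.70430692e+02],
       [-1.95846714e-03,  7.69530620e-01,  6.38606913e-01,
         7.45649762e+02],
       [ 0.00000000e+00,  0.00000000e+00,  0.00000000e+00,
         1.00000000e+00]])}
```

View pics/scene0.png

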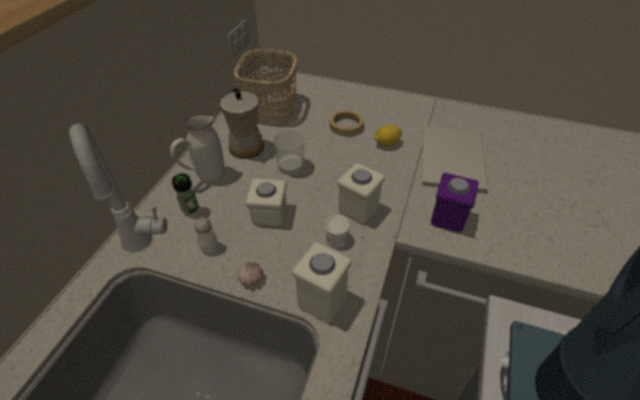

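View pics/side0.png

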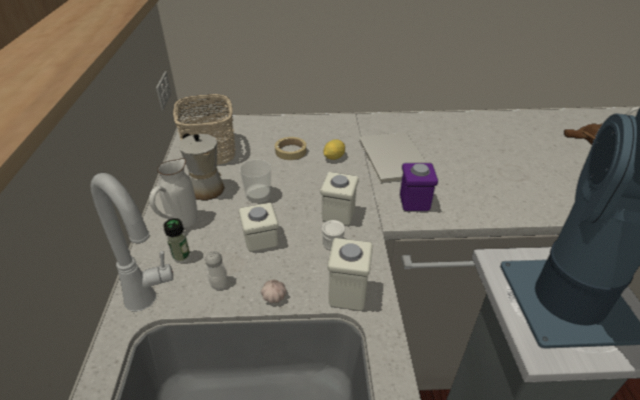

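The scene view shows the short box's button near (266,189), the middle one near (361,176) and the tall one near (321,263). In the side view they are near (258,213), (340,181) and (350,252). The purple look-alike is on the right and the canister sits between the middle and tall boxes.

```bash
cat > h.py <<'E'
import numpy as np,cv2
def ray(m,p):
    d=np.linalg.inv(m["K"])@[p[0],p[1],1]; d=m["pose"][:3,:3]@(d*[1,-1,-1]); return m["pose"][:3,3],d/np.linalg.norm(d)
def plane(m,p,z):
    c,d=ray(m,p); return c+d*(z-c[2])/d[2]
def tri(r):
    A=0;b=0
    for c,d in r:
        P=np.eye(3)-np.outer(d,d);A=A+P;b=b+P@c
    x=np.linalg.solve(A,b); return x,[np.linalg.norm((np.eye(3)-np.outer(d,d))@(x-c)) for c,d in r]
def button(im,p,r=30):
    # grey/bluish disc inside the yellowish-white lid; im RGB
    x0,y0=int(p[0])-r,int(p[1])-r; c=im[y0:y0+2*r,x0:x0+2*r].astype(int)
    warm=c[:,:,0]-c[:,:,2]; g=c.sum(2)/3
    seed=(warm<=warm[r,r]+6)&(abs(g-g[r,r])<40)
    n,l,s,ce=cv2.connectedComponentsWithStats(seed.astype(np.uint8),connectivity=4)
    k=l[r,r]; m=(l==k).astype(np.uint8)
    cs=max(cv2.findContours(m,0,2)[0],key=cv2.contourArea); e=cv2.fitEllipse(cv2.convexHull(cs))
    return np.array(e[0])+[x0,y0],e[1],s[k,4]
E
python3 - <<'E'
from h import *; from station import cams
G={"short":((266,189),(258,213),90),"middle":((361,176),(340,181),115),"tall":((321,263),(350,252),140)}
for n,(a,b,z) in G.items():
    R=[]
    for c,p in(("scene",a),("side",b)):
        im=cv2.imread(f"pics/{c}0.png")[:,:,::-1];m=cams.camera_model(c)
        q,ax,ar=button(im,p,16);R.append(ray(m,q));print(n,c,q.round(1),np.round(ax,1),ar,plane(m,q,z-.7).round(1),im[p[1],p[0]],im[p[1],p[0]-16])
    x,e=tri(R);print(n,x.round(1),np.round(e,1),np.hypot(*x[:2]))
m=cams.camera_model("wrist");print(m)
o=[]
for c in("scene","side"):
    im=cv2.imread(f"pics/{c}0.png");o.append(cv2.resize(im[150:330,220:400],(400,400)))
cv2.imwrite("pics/crop.png",np.hstack(o))
E
```

```text
short scene [265.7 189.4] [14.6 19.8] 206 [ 647.7 -202.5   89.3] [105 101  97] [147 141 118]
short side [257.1 212.1] [10.3 16.3] 140 [ 650.5 -209.6   89.3] [141 140 139] [199 196 175]
short [ 648.8 -203.7   91.3] [2.5 2.5] 680.0032644334887
middle scene [360.9 175.9] [13.3 19.5] 187 [ 457.8 -285.5  114.3] [106 102  98] [153 145 121]
middle side [339.3 179.6] [ 9.1 14.7] 111 [ 457.2 -292.4  114.3] [139 139 138] [174 172 155]
middle [ 457.5 -280.9  120.7] [1.8 1.8] 536.8541422671319
tall scene [321.8 263.4] [20.  24.5] 348 [457.1 -24.5 139.3] [108 105 101] [155 147 126]
tall side [350.5 250.3] [13.1 20.1] 211 [458.  -29.6 139.3] [142 143 141] [201 199 177]
tall [457.6 -24.4 142.4] [1.9 1.9] 458.27415521746934
{'K': array([[277.0130212 ,   0.        , 318.1429901 ],
       [  0.        , 277.0130212 , 198.91088159],
       [  0.        ,   0.        ,   1.        ]]), 'pose': array([[ 3.78061434e-01, -8.83904471e-01, -2.75286102e-01,
         1.76731469e+02],
       [ 9.25777377e-01,  3.60185717e-01,  1.14902119e-01,
         6.30919098e+02],
       [-2.40837499e-03, -2.98293706e-01,  9.54471092e-01,
         3.73527251e+02],
       [ 0.00000000e+00,  0.00000000e+00,  0.00000000e+00,
         1.00000000e+00]])}
```

View pics/crop.png

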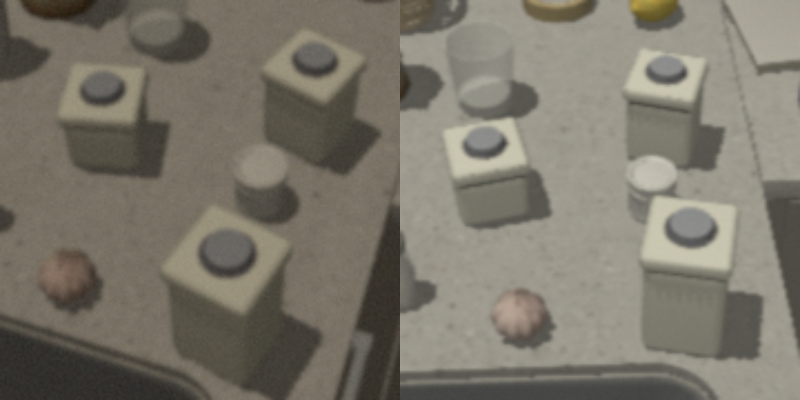

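The crop confirms the three boxes and that the heights fit (91/121/142 mm). Now checking the tall obstacles near the path and working out the shift.

```bash
cat >> h.py <<'E'
def shift(s,t):
    return (s["orientation"].T@(np.array(t)-s["tcp_pos"])).round(1)
E
python3 - <<'E'
from h import *; from station import cams,sense
S,D=cams.camera_model("scene"),cams.camera_model("side")
for n,a,b in(("faucet top",(82,128),(105,180)),("spout tip",(107,196),(133,240)),("faucet base",(138,243),(140,303)),("jug top",(201,119),(174,166)),("moka top",(238,93),(197,137)),("shaker top",(201,220),(214,255)),("purple btn",(459,185),(420,169))):
    x,e=tri([ray(S,a),ray(D,b)]);print(n,x.round(0),np.round(e,0))
s=sense()
for t in((560,150,230),(649,-206,200)): print(t,shift(s,t))
E
```

```text
faucet top [861. -19. 327.] [2. 2.]
spout tip [832.  17. 223.] [3. 3.]
faucet base [895. -40.  -8.] [1. 1.]
jug top [ 838. -287.  171.] [2. 2.]
moka top [ 805. -407.  175.] [2. 2.]
shaker top [729. -71.  97.] [1. 1.]
purple btn [ 254. -328.  114.] [1. 1.]
(560, 150, 230) [-461.7 -298.8    1. ]
(649, -206, 200) [-678.7 -594.7   31.5]
```

```bash
python3 -m jog '[{"x":-45,"y":-33,"jaw":-1},{"x":-95,"y":-70,"jaw":-1},{"x":-145,"y":-107,"jaw":-1},{"x":-195,"y":-144,"jaw":-1},{"x":-245,"y":-181,"jaw":-1},{"x":-295,"y":-218,"jaw":-1},{"x":-345,"y":-255,"jaw":-1},{"x":-390,"y":-290,"jaw":-1}]'
```

```text
$[0]: bad value
```

```bash
python3 -m jog '[{"x":-45,"y":-33,"z":0,"turn":0,"jaw":-1},{"x":-95,"y":-70,"z":0,"turn":0,"jaw":-1},{"x":-145,"y":-107,"z":0,"turn":0,"jaw":-1},{"x":-195,"y":-144,"z":0,"turn":0,"jaw":-1},{"x":-245,"y":-181,"z":0,"turn":0,"jaw":-1},{"x":-295,"y":-218,"z":0,"turn":0,"jaw":-1},{"x":-345,"y":-255,"z":0,"turn":0,"jaw":-1},{"x":-390,"y":-290,"z":0,"turn":0,"jaw":-1}]'; python3 -c "
from h import *;from station import sense
s=sense();print(s['joint_positions'].round(),shift(s,(649,-206,190)))"
```

```text
time_s: 1.1
tcp_pos: [497.9, 183.6, 231.2]
orientation: [[-0.926, 0.379, -0.0], [0.379, 0.926, -0.0], [-0.0, -0.0, -1.0]]
force: [0.6, -0.3, 0.1]
gripper_width: 0.4
gripper_force: 0.0
[-32.  19.   8. 107.  -3.  54.  46.] [-287.3 -303.3   41.3]
```

```bash
python3 -m jog '[{"x":-40,"y":-43,"z":0,"turn":0,"jaw":-1},{"x":-80,"y":-86,"z":0,"turn":0,"jaw":-1},{"x":-122,"y":-129,"z":0,"turn":0,"jaw":-1},{"x":-164,"y":-173,"z":0,"turn":0,"jaw":-1},{"x":-206,"y":-217,"z":10,"turn":0,"jaw":-1},{"x":-248,"y":-261,"z":20,"turn":0,"jaw":-1},{"x":-287,"y":-303,"z":40,"turn":0,"jaw":-1},{"x":-287,"y":-303,"z":40,"turn":0,"jaw":-1}]'; python3 -c "
from h import *;from station import sense,cams
s=sense();print(s['joint_positions'].round(),shift(s,(649,-206,100)))
m=cams.camera_model('wrist');cv2.imwrite('pics/w1.png',cams.camera('wrist')[:,:,::-1])
p=m['K']@((m['pose'][:3,:3].T@(np.array([649,-206,89.3])-m['pose'][:3,3]))*[1,-1,-1]);print(p[:2]/p[2])"
```

```text
time_s: 2.1
tcp_pos: [646.4, -209.6, 188.6]
orientation: [[-0.923, 0.385, -0.004], [0.385, 0.923, -0.003], [0.003, -0.004, -1.0]]
force: [-1.0, -0.2, 0.4]
gripper_width: -0.1
gripper_force: 0.0
[  5.  37.  15.  86. -10.  59.  89.] [-1.3  4.8 88.6]
[322.2474949  199.51686571]
```

View pics/w1.png

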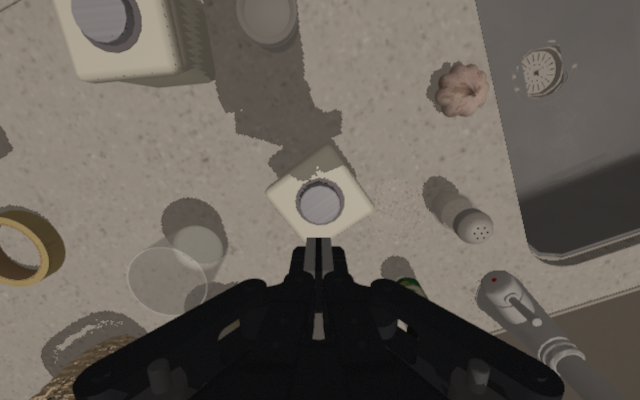

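The wrist view shows the short box's button at about (321,202), against a predicted (322,199.5). That agrees to about 2 mm.

```bash
python3 -c "
from h import *;from station import sense,cams
s=sense();m=cams.camera_model('wrist');t=plane(m,(321,202.5),89.3);print(t,shift(s,(t[0],t[1],92)))
print(plane(m,(104,12),114.3),plane(m,(104,14),139.3))"
```

```text
[ 652.32674034 -204.28433364   89.3       ] [-4.5  3.7 97.4]
[ 461.48162645 -286.69442274  114.3       ] [ 475.77582406 -274.65375678  139.3       ]
```

```bash
python3 -m jog '[{"x":-3,"y":4,"z":30,"turn":0,"jaw":-1},{"x":-3,"y":4,"z":60,"turn":0,"jaw":-1},{"x":-3,"y":4,"z":85,"turn":0,"jaw":-1},{"x":-3,"y":4,"z":92,"turn":0,"jaw":-1},{"x":-3,"y":4,"z":92,"turn":0,"jaw":-1},{"x":-3,"y":4,"z":92,"turn":0,"jaw":-1}]'
```

```text
time_s: 2.9
tcp_pos: [653.5, -200.6, 100.8]
orientation: [[-0.926, 0.378, 0.002], [0.378, 0.926, -0.0], [-0.002, 0.0, -1.0]]
force: [-0.2, -0.5, -0.4]
gripper_width: 0.2
gripper_force: 0.0
```

```bash
python3 -m jog '[{"x":0,"y":-3,"z":3,"turn":0,"jaw":-1},{"x":0,"y":-3,"z":6,"turn":0,"jaw":-1},{"x":0,"y":-3,"z":8,"turn":0,"jaw":-1},{"x":0,"y":-3,"z":9,"turn":0,"jaw":-1},{"x":0,"y":-3,"z":10,"turn":0,"jaw":-1},{"x":0,"y":-3,"z":11,"turn":0,"jaw":-1},{"x":0,"y":-3,"z":12,"turn":0,"jaw":-1},{"x":0,"y":-3,"z":12,"turn":0,"jaw":-1}]'
```

```text
time_s: 3.9
tcp_pos: [651.4, -203.4, 87.2]
orientation: [[-0.926, 0.378, -0.0], [0.378, 0.926, 0.0], [0.0, 0.0, -1.0]]
force: [-1.1, -0.2, 2.0]
gripper_width: -0.1
gripper_force: 1.0
```

```bash
python3 -m jog '[{"x":0,"y":0,"z":1,"turn":0,"jaw":-1},{"x":0,"y":0,"z":2,"turn":0,"jaw":-1},{"x":0,"y":0,"z":2,"turn":0,"jaw":-1},{"x":0,"y":0,"z":2,"turn":0,"jaw":-1}]'
```

```text
time_s: 4.4
tcp_pos: [651.6, -203.6, 85.1]
orientation: [[-0.926, 0.378, 0.0], [0.378, 0.926, -0.0], [-0.0, -0.0, -1.0]]
force: [-0.2, -0.1, -0.2]
gripper_width: -0.2
gripper_force: 0.0
```

```bash
python3 -m jog '[{"x":0,"y":0,"z":1,"turn":0,"jaw":-1},{"x":0,"y":0,"z":2,"turn":0,"jaw":-1},{"x":0,"y":0,"z":2,"turn":0,"jaw":-1}]'; python3 -m jog '[{"x":0,"y":0,"z":1,"turn":0,"jaw":-1},{"x":0,"y":0,"z":1,"turn":0,"jaw":-1}]'
```

```text
time_s: 4.78
tcp_pos: [651.7, -203.6, 83.4]
orientation: [[-0.926, 0.378, 0.0], [0.378, 0.926, -0.0], [-0.001, -0.0, -1.0]]
force: [-0.7, 0.7, 2.2]
gripper_width: 0.1
gripper_force: 0.9
time_s: 5.03
tcp_pos: [651.7, -203.6, 82.3]
orientation: [[-0.926, 0.378, 0.0], [0.378, 0.926, -0.0], [-0.001, -0.0, -1.0]]
force: [-0.3, -0.1, 2.3]
gripper_width: 0.1
gripper_force: 1.0
```

```bash
python3 -m jog '[{"x":0,"y":0,"z":0.5,"turn":0,"jaw":-1},{"x":0,"y":0,"z":1,"turn":0,"jaw":-1},{"x":0,"y":0,"z":1,"turn":0,"jaw":-1}]'; python3 -m jog '[{"x":0,"y":0,"z":0.5,"turn":0,"jaw":-1},{"x":0,"y":0,"z":0.5,"turn":0,"jaw":-1}]'
```

```text
time_s: 5.4
tcp_pos: [651.7, -203.6, 82.1]
orientation: [[-0.926, 0.378, 0.0], [0.378, 0.926, -0.0], [-0.0, 0.0, -1.0]]
force: [-3.1, 1.3, 8.3]
gripper_width: -0.0
gripper_force: 3.9
time_s: 5.65
tcp_pos: [651.7, -203.6, 82.1]
orientation: [[-0.926, 0.378, 0.001], [0.378, 0.926, 0.0], [-0.0, 0.0, -1.0]]
force: [-3.7, 1.7, 10.8]
gripper_width: 0.1
gripper_force: 5.5
```

Force rises with no further travel at z=82.1, so it is on its stop. Retreat straight up and on to the middle box.

```bash
python3 -m jog '[{"x":0,"y":0,"z":-8,"turn":0,"jaw":-1},{"x":0,"y":0,"z":-50,"turn":0,"jaw":-1},{"x":0,"y":0,"z":-105,"turn":0,"jaw":-1},{"x":38,"y":-39,"z":-120,"turn":0,"jaw":-1},{"x":76,"y":-78,"z":-120,"turn":0,"jaw":-1},{"x":114,"y":-117,"z":-120,"turn":0,"jaw":-1},{"x":145,"y":-150,"z":-120,"turn":0,"jaw":-1},{"x":145,"y":-150,"z":-120,"turn":0,"jaw":-1}]'; python3 - <<'E'
from h import *;from station import sense,cams
s=sense();m=cams.camera_model('wrist');cv2.imwrite('pics/w2.png',cams.camera('wrist')[:,:,::-1])
p=m['K']@((m['pose'][:3,:3].T@(np.array([460,-287,114.3])-m['pose'][:3,3]))*[1,-1,-1]);print(p[:2]/p[2],shift(s,(460,-287,116)))
E
```

```text
time_s: 6.65
tcp_pos: [456.7, -289.7, 201.0]
orientation: [[-0.923, 0.384, -0.002], [0.384, 0.924, -0.0], [0.001, -0.001, -1.0]]
force: [-0.1, -0.3, 0.8]
gripper_width: -0.1
gripper_force: 0.0
[321.32709079 204.70489515] [-2.1  3.9 85. ]
```

View pics/w2.png

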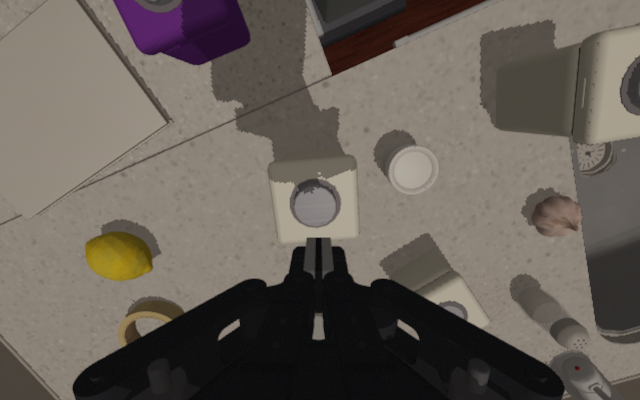

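The middle button shows at about (315,203), roughly 5 mm from the prediction.

```bash
python3 -c "
from h import *;from station import sense,cams
s=sense();m=cams.camera_model('wrist');t=plane(m,(315,203),114.3);print(s['tcp_pos'],t,shift(s,(t[0],t[1],122)))"
```

```text
[ 459.26096284 -288.2727913   201.03248112] [ 459.14878641 -290.04541508  114.3       ] [-0.6 -1.7 79. ]
```

```bash
python3 -m jog '[{"x":0,"y":-2,"z":30,"turn":0,"jaw":-1},{"x":0,"y":-2,"z":60,"turn":0,"jaw":-1},{"x":0,"y":-2,"z":76,"turn":0,"jaw":-1},{"x":0,"y":-2,"z":78,"turn":0,"jaw":-1},{"x":0,"y":-2,"z":78,"turn":0,"jaw":-1}]';python3 -m jog '[{"x":0,"y":0,"z":2,"turn":0,"jaw":-1},{"x":0,"y":0,"z":4,"turn":0,"jaw":-1},{"x":0,"y":0,"z":6,"turn":0,"jaw":-1},{"x":0,"y":0,"z":7,"turn":0,"jaw":-1},{"x":0,"y":0,"z":8,"turn":0,"jaw":-1},{"x":0,"y":0,"z":9,"turn":0,"jaw":-1},{"x":0,"y":0,"z":9,"turn":0,"jaw":-1}]'
```

```text
time_s: 7.32
tcp_pos: [460.6, -289.5, 123.4]
orientation: [[-0.926, 0.378, 0.001], [0.378, 0.926, -0.0], [-0.001, -0.0, -1.0]]
force: [0.2, 0.0, -0.6]
gripper_width: 0.0
gripper_force: 0.0
time_s: 8.2
tcp_pos: [459.8, -289.4, 113.8]
orientation: [[-0.926, 0.378, 0.0], [0.378, 0.926, -0.0], [-0.0, 0.0, -1.0]]
force: [-0.6, 1.2, 2.0]
gripper_width: -0.1
gripper_force: 0.8
```

```bash
python3 -m jog '[{"x":0,"y":0,"z":1,"turn":0,"jaw":-1},{"x":0,"y":0,"z":2,"turn":0,"jaw":-1},{"x":0,"y":0,"z":3,"turn":0,"jaw":-1},{"x":0,"y":0,"z":4,"turn":0,"jaw":-1},{"x":0,"y":0,"z":5,"turn":0,"jaw":-1},{"x":0,"y":0,"z":5,"turn":0,"jaw":-1}]';python3 -m jog '[{"x":0,"y":0,"z":0.5,"turn":0,"jaw":-1},{"x":0,"y":0,"z":1,"turn":0,"jaw":-1},{"x":0,"y":0,"z":1,"turn":0,"jaw":-1}]'
```

```text
time_s: 8.95
tcp_pos: [459.8, -289.4, 108.6]
orientation: [[-0.926, 0.378, 0.0], [0.378, 0.926, -0.0], [-0.0, -0.0, -1.0]]
force: [0.2, 0.1, 0.9]
gripper_width: -0.0
gripper_force: 0.3
time_s: 9.32
tcp_pos: [459.7, -289.3, 107.8]
orientation: [[-0.926, 0.378, 0.0], [0.378, 0.926, -0.0], [-0.0, -0.0, -1.0]]
force: [-0.1, 1.0, 2.4]
gripper_width: -0.3
gripper_force: 1.0
```

```bash
python3 -m jog '[{"x":0,"y":0,"z":0.5,"turn":0,"jaw":-1},{"x":0,"y":0,"z":1,"turn":0,"jaw":-1},{"x":0,"y":0,"z":1,"turn":0,"jaw":-1}]';python3 -m jog '[{"x":0,"y":0,"z":0.5,"turn":0,"jaw":-1},{"x":0,"y":0,"z":0.5,"turn":0,"jaw":-1}]'
```

```text
time_s: 9.7
tcp_pos: [459.8, -289.4, 107.1]
orientation: [[-0.926, 0.378, 0.0], [0.378, 0.926, 0.0], [-0.0, 0.0, -1.0]]
force: [-1.8, 1.2, 6.0]
gripper_width: 0.0
gripper_force: 3.0
time_s: 9.95
tcp_pos: [459.8, -289.4, 107.0]
orientation: [[-0.926, 0.378, 0.0], [0.378, 0.926, 0.0], [-0.0, 0.0, -1.0]]
force: [-3.0, 1.2, 11.7]
gripper_width: 0.1
gripper_force: 5.4
```

```bash
python3 -m jog '[{"x":0,"y":0,"z":-8,"turn":0,"jaw":-1},{"x":0,"y":0,"z":-60,"turn":0,"jaw":-1},{"x":5,"y":10,"z":-115,"turn":0,"jaw":-1},{"x":25,"y":60,"z":-120,"turn":0,"jaw":-1},{"x":47,"y":114,"z":-120,"turn":0,"jaw":-1},{"x":70,"y":168,"z":-120,"turn":0,"jaw":-1},{"x":90,"y":218,"z":-120,"turn":0,"jaw":-1},{"x":101,"y":242,"z":-120,"turn":0,"jaw":-1}]'; python3 - <<'E'
from h import *;from station import sense,cams
cams.camera('wrist');cams.camera('wrist')
s=sense();m=cams.camera_model('wrist');cv2.imwrite('pics/w3.png',cams.camera('wrist')[:,:,::-1])
np.savez('w3.npz',K=m['K'],pose=m['pose'])
p=m['K']@((m['pose'][:3,:3].T@(np.array([457.7,-27,139.3])-m['pose'][:3,3]))*[1,-1,-1]);print(p[:2]/p[2],s['tcp_pos'],s['joint_positions'].round())
E
```

```text
time_s: 10.95
tcp_pos: [457.7, -23.8, 226.5]
orientation: [[-0.927, 0.374, 0.001], [0.374, 0.927, 0.001], [-0.0, 0.001, -1.0]]
force: [-0.0, -1.8, -0.2]
gripper_width: 0.2
gripper_force: 0.0
[313.33847832 203.54066758] [457.74758476 -23.74419551 226.43238004] [-11.  12.  10. 117.  -3.  51.  68.]
```

View pics/w3.png

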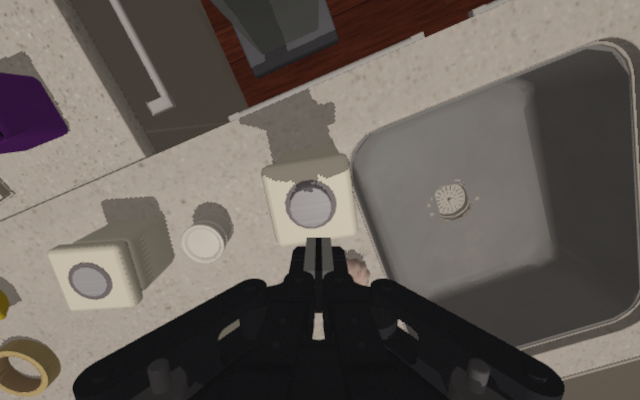

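The tall button is at about (309,204), against a predicted (313,203.5).

```bash
python3 -c "
from h import *;from station import sense
m=np.load('w3.npz');s=sense();t=plane(m,(309,204),139.3);print(s['tcp_pos'],t,shift(s,(t[0],t[1],148)))"
```

```text
[457.79276    -26.028444   226.41968788] [456.6755085  -30.68419495 139.3       ] [-0.7 -4.8 78.4]
```

```bash
python3 -m jog '[{"x":0,"y":-4,"z":30,"turn":0,"jaw":-1},{"x":0,"y":-4,"z":60,"turn":0,"jaw":-1},{"x":0,"y":-4,"z":76,"turn":0,"jaw":-1},{"x":0,"y":-4,"z":78,"turn":0,"jaw":-1},{"x":0,"y":-4,"z":78,"turn":0,"jaw":-1}]';python3 -m jog '[{"x":0,"y":0,"z":2,"turn":0,"jaw":-1},{"x":0,"y":0,"z":4,"turn":0,"jaw":-1},{"x":0,"y":0,"z":6,"turn":0,"jaw":-1},{"x":0,"y":0,"z":7,"turn":0,"jaw":-1},{"x":0,"y":0,"z":8,"turn":0,"jaw":-1},{"x":0,"y":0,"z":9,"turn":0,"jaw":-1},{"x":0,"y":0,"z":9,"turn":0,"jaw":-1}]'
```

```text
time_s: 11.72
tcp_pos: [456.6, -31.7, 148.8]
orientation: [[-0.925, 0.379, 0.001], [0.379, 0.925, -0.0], [-0.001, -0.0, -1.0]]
force: [0.6, -0.6, 0.8]
gripper_width: 0.3
gripper_force: 0.0
time_s: 12.6
tcp_pos: [456.2, -30.8, 139.2]
orientation: [[-0.926, 0.378, -0.0], [0.378, 0.926, -0.0], [0.0, -0.0, -1.0]]
force: [-0.5, -0.8, 0.2]
gripper_width: -0.3
gripper_force: 0.0
```

```bash
python3 -m jog '[{"x":0,"y":0,"z":1,"turn":0,"jaw":-1},{"x":0,"y":0,"z":2,"turn":0,"jaw":-1},{"x":0,"y":0,"z":3,"turn":0,"jaw":-1},{"x":0,"y":0,"z":4,"turn":0,"jaw":-1},{"x":0,"y":0,"z":5,"turn":0,"jaw":-1},{"x":0,"y":0,"z":5,"turn":0,"jaw":-1}]';python3 -m jog '[{"x":0,"y":0,"z":0.5,"turn":0,"jaw":-1},{"x":0,"y":0,"z":1,"turn":0,"jaw":-1},{"x":0,"y":0,"z":1,"turn":0,"jaw":-1}]'
```

```text
time_s: 13.35
tcp_pos: [456.3, -30.8, 134.2]
orientation: [[-0.926, 0.378, 0.0], [0.378, 0.926, -0.0], [-0.0, 0.0, -1.0]]
force: [1.2, -1.0, -0.6]
gripper_width: -0.0
gripper_force: 0.2
time_s: 13.72
tcp_pos: [456.3, -30.8, 133.3]
orientation: [[-0.926, 0.378, 0.0], [0.378, 0.926, -0.0], [-0.0, 0.0, -1.0]]
force: [0.1, 0.8, 1.3]
gripper_width: -0.1
gripper_force: 0.9
```

```bash
python3 -m jog '[{"x":0,"y":0,"z":0.5,"turn":0,"jaw":-1},{"x":0,"y":0,"z":1,"turn":0,"jaw":-1},{"x":0,"y":0,"z":1,"turn":0,"jaw":-1}]'
```

```text
time_s: 14.1
tcp_pos: [456.3, -30.8, 132.3]
orientation: [[-0.926, 0.378, 0.0], [0.378, 0.926, -0.0], [-0.0, 0.0, -1.0]]
force: [0.6, -0.7, 1.6]
gripper_width: -0.0
gripper_force: 0.9
```

```bash
python3 -m jog '[{"x":0,"y":0,"z":0.5,"turn":0,"jaw":-1},{"x":0,"y":0,"z":1,"turn":0,"jaw":-1},{"x":0,"y":0,"z":1,"turn":0,"jaw":-1}]';python3 -m jog '[{"x":0,"y":0,"z":0.3,"turn":0,"jaw":-1},{"x":0,"y":0,"z":0.3,"turn":0,"jaw":-1}]'
```

```text
time_s: 14.48
tcp_pos: [456.4, -30.8, 132.0]
orientation: [[-0.926, 0.378, 0.0], [0.378, 0.926, 0.0], [-0.0, 0.0, -1.0]]
force: [-3.2, 0.0, 12.5]
gripper_width: 0.2
gripper_force: 6.1
time_s: 14.72
tcp_pos: [456.4, -30.8, 132.0]
orientation: [[-0.926, 0.378, 0.0], [0.378, 0.926, 0.0], [-0.0, 0.0, -1.0]]
force: [-4.3, -0.0, 16.6]
gripper_width: 0.0
gripper_force: 8.0
```

The third button is on its stop. Retreat and check the scene.

```bash
python3 -m jog '[{"x":0,"y":0,"z":-8,"turn":0,"jaw":-1},{"x":0,"y":0,"z":-60,"turn":0,"jaw":-1},{"x":0,"y":0,"z":-115,"turn":0,"jaw":-1},{"x":20,"y":50,"z":-120,"turn":0,"jaw":-1},{"x":40,"y":105,"z":-120,"turn":0,"jaw":-1},{"x":60,"y":160,"z":-120,"turn":0,"jaw":-1},{"x":80,"y":215,"z":-120,"turn":0,"jaw":-1},{"x":80,"y":215,"z":-120,"turn":0,"jaw":-1}]'; python3 - <<'E'
from h import *;from station import cams
a=[];b=[]
for n in("scene","side"):
    im=cams.camera(n)[:,:,::-1];cv2.imwrite(f"pics/{n}1.png",im)
    a.append(cv2.resize(im,(400,250)));b.append(cv2.resize(im[150:330,220:400],(400,350)))
cv2.imwrite("pics/end.png",np.vstack([np.hstack(a),np.hstack(b)]))
E
```

```text
time_s: 15.72
tcp_pos: [462.3, 203.7, 250.8]
orientation: [[-0.929, 0.37, -0.001], [0.37, 0.929, 0.002], [0.001, 0.001, -1.0]]
force: [0.1, -0.1, -0.5]
gripper_width: 0.0
gripper_force: 0.0
```

View pics/end.png

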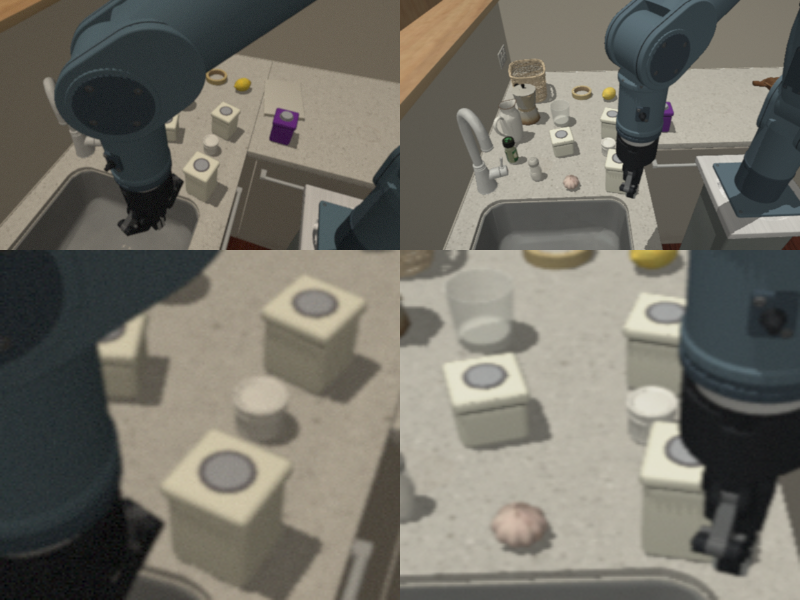

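The end view shows all three buttons flush and low on their lids. The boxes and bystanders I can see are in place, and the arm is clear of everything.

```bash
python3 -c "
from station import hand_in;print(hand_in())"
```

```text
the job is handed in; nothing more can be done
None
```

I pressed all three buttons down to their stops in the order short, middle, tall, with the highest push I read about 17 N, and handed the job in about 16 s into the run with the arm clear of everything.

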